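Pack two sample tubes into the transport canister and snap its cap on

TASK

Take the two purple-topped sample tubes out of the white rack and drop them one by one into the two bores of the white transport canister; the yellow-topped tube waits for another courier and stays in the rack. Then set the blue snap cap over the canister's neck and press it straight down until it clicks, and keep pressing after it gives so that the dark seal under its rim is firmly squeezed. Finish like that, with the gripper still holding the cap pressed firmly home, nothing let go, and leave the sanitiser, stapler and stamp where they are.

Things in the scene. Friction and masses are not known exactly. Their poses are not given: they have to be found in the camera images.
- tube_a: closed sample tube with a purple closure, stands upright in the rack; 75 mm tall, 16 g; white labelled body 14 mm in diameter with a chamfered foot, purple closure 17 mm in diameter over the top 19 mm. Origin at the centre of its foot, z along the tube towards the closure
- tube_b: a second sample tube, the same in all respects, also with a purple closure
- tube_c: sample tube of the same size with a yellow closure, also in the rack; it must stay there. The label printer, fixed and under 200 mm tall, stands between the rack and the canister: carry tubes high over it
- rack: white tube rack fixed to the worktop, 46 x 164 x 52 mm, origin at the centre of its underside. Four 17 mm holes in a row along its y axis at y = -57, -19, 19, 57 mm; a tube stands in one with its foot 4 mm above the worktop; the top plate ends 50 mm up, so 29 mm of a tube shows. Which tube is in which hole varies; one is empty
- canister: white round transport canister with a blue band, fixed upright on the worktop on a black rubber foot 102 mm in diameter; origin at the centre of its underside, z up. Pot 80 mm in diameter up to the shoulder at z = 44 mm, then a neck 66 mm in diameter up to a tapered rim at z = 68 mm. Inside, a grey insert with two bores side by side along the canister's y axis
- bore_1 (a point): centre of the mouth of one bore of the canister, 58 mm above the worktop, 14 mm along +y of the canister from its axis. The bore is 17 mm in diameter and 46 mm deep with its floor 12 mm above the worktop; a seated tube's top is 87 mm above the worktop, 19 mm above the neck's rim
- bore_2 (a point): the same for the other bore, 14 mm along -y of the canister. Either purple-topped tube may go into either bore
- seal (a joint): how far the dark ring seal on the canister's shoulder is squeezed by the cap's rim, in m: 0 free, 0.003 fully squeezed. It is sprung: about 2 N starts it, about 6 N gives 1.2 mm and 12 N squeezes it fully; a clicked cap that is not pressed leaves it nearly free
- cap: blue domed snap cap, mouth down on the worktop; 80 mm in diameter, 77 mm tall, 60 g. Origin at the centre of its mouth (the lower rim), z up. Flat roof at z = 47 mm and on it a ribbed grip bar, 52 mm long along the cap's x, 18 mm wide along its y, 30 mm tall. Hollow (43 mm deep, 74 mm wide); a bead round the mouth leaves 68 mm, 1 mm all round on the neck. It fits at any yaw
- sanitiser: pump bottle of hand sanitiser, 48 x 75 x 184 mm, loose, left behind the rack; origin at the centre of its underside; leave it alone
- stapler: small red stapler, 64 x 116 x 37 mm, loose, behind the label printer; origin at the centre of its underside; leave it alone
- stamp: black and red self-inking stamp, 41 x 57 x 95 mm, loose, left behind the cap; origin at the centre of its underside; leave it alone
- neck (a point): point on the canister's axis at the height of its rim, 68 mm up. Three sprung catches stand out 3.5 mm from the neck 57 mm up. The cap's bead must be forced over them (about 10 N, most with its mouth 59 mm up), then it gives and drops with a click: mouth about 48 mm up; with the seal fully squeezed about 45 mm

How it is judged:
On the way, in this order (a step that is already met when the one before it is completed fails the run):
1. one purple-topped tube stands in a bore of the canister (((z of tube_a in the frame of canister below 0.02 m and horizontal distance between tube_a and canister below 0.02 m and angle between tube_a's own z axis and vertical below 0.2 rad) or (z of tube_b in the frame of canister below 0.02 m and horizontal distance between tube_b and canister below 0.02 m and angle between tube_b's own z axis and vertical below 0.2 rad))), for 0.2 s.
2. both purple-topped tubes stand in the bores (z of each of tube_a, tube_b in the frame of canister below 0.02 m and horizontal distance between each of tube_a, tube_b and canister below 0.02 m and angle between each of tube_a, tube_b's own z axis and vertical below 0.2 rad), for 0.2 s.
3. the cap has clicked over the catches, level and centred on the neck (z of cap in the frame of canister below 0.0495 m and horizontal distance between cap and canister below 0.0025 m and angle between the z axis of cap and the z axis of canister, either way round below 0.07 rad), for 0.1 s.
At the end, for the whole second after the job is handed in: Both purple-topped tubes seated in the bores (feet within 8 mm of the floors); cap clicked on (mouth at most 49.5 mm up the canister, 2.5 mm off axis, 4 degrees off level) and still pressed by the fingers through the last second, seal squeezed over 1.2 mm; yellow-topped tube in the rack (all of step 2 and all of step 3 and value of joint seal above 0.0012 m and contact force between the fingers and cap above 3 N and horizontal distance between tube_c and rack below 0.065 m and height (world z) of tube_c below 0.012 m and angle between tube_c's own z axis and vertical below 0.2 rad); the arm keeps its last pose, push and grip.
It fails at once if the yellow-topped tube is lifted or knocked out of its hole (distance of tube_c from where it was at the start of the episode above 0.015 m).
It fails at once if the sanitiser, stapler or stamp is pushed away or over (distance of any of sanitiser, stapler, stamp from where it was at the start of the episode above 0.02 m).
It also fails if it takes over 72 s, if anything falls off the work surface, if the arm or the gripper's body presses on something with over 40 N, if the wrist force passes 120 N, or if a joint passes its speed limit or range.

ROBOT

A 7-joint arm with a two-finger parallel gripper is mounted at the origin on a cart in front of the work surface, level with it; the furniture and walls round the work are solid. World frame = base frame: x ahead of the robot, y to its left, z up, the work surface at z = 0. Lengths are in m, angles in rad, forces in N, time in s.
With the tool pointing down it reaches from about 0.4 to 0.85 m from the base axis. Payload 10.4 kg.
Tool frame: the origin (TCP) lies midway between the tips of the shut fingers; the grasp point (between the pads) lies 19 mm behind it (manip.grasp_offset is the distance from the TCP to the grasp point, in m); z points along the fingers, y is the line along which they close (so a half turn about z gives the same grasp; the last joint's range is limited). The gripper opens to 85 mm and grips with 20 to 120 N. Pads are 22 mm wide; open, the fingers measure 114 mm over their backs; the gripper's body (76 mm by 85 mm) begins 54 mm behind the grasp point. The pads swing forward as they close: fully open they stand 13 mm farther back than shut.
Start: joints at [1.174, 0.332, -0.065, 1.46, 0.022, 1.35, -0.088], TCP at [0.228, -0.582, 0.231] pointing down, gripper open.
Joint ranges: [-2.6, 2.6], [-0.5, 2.12], [-1.47, 1.34], [0.16, 2.42], [-1.27, 4.41], [0.06, 2.06], [-2.6, 2.6]. Speed limits (rad/s): [2.22, 2.22, 2.79, 2.79, 3.14, 3.14, 3.14].

INTERFACE

Orientations are given as a unit quaternion [x, y, z, w].
In Python, from workcell import manip gives the robot as it stands.
- The arm moves only by the shell command python3 jog.py 'ROWS' [FORCE]. ROWS is rows parted by semicolons, their numbers by spaces, 1 to 20 of them, each of 7 numbers: a rotation vector rx, ry, rz in rad, then dx, dy, dz in m, then the opening from 0.0 (shut) to 1.0 (fully open); each row is the pose to reach, as a shift and turn from the pose commanded when the command began, along the tool's axes at that moment; what a row does not reach only later rows make up. A row lasts 1/8 s, in which the tool goes at most 0.0625 m and 0.188 rad, less where a joint would pass 70% of its speed; a pose out of reach is approached as far as the arm can. The fingers move at their own pace and stop on an object; FORCE is the grip in N (left out, the last holds). Time passes only in rows, so rows that do not move let the fingers close. It prints the time, the measured TCP pose, the force, the opening and the grip force at its end.
- manip.get_obs(): the state, without advancing time (a new reading comes with each control period).
- manip.camera(name): name is "scene" or "top" or "wrist"; returns the picture (420x560x3 uint8, blue, green, red); there is no depth.
- manip.calibration(name): a dict with "fx", "fy", "cx", "cy" (pixels), "k1" (the pictures are not rectified: a ray, as slopes to the right and down, at radius r is drawn at 1 + k1 r^2 times it, then the intrinsics apply), "world_from_camera" (4x4, takes a point from camera to world coordinates); the wrist camera has in their place "tool_from_camera" (4x4, takes a point from camera to tool coordinates, whose origin is the TCP and whose axes are the flange's). Camera axes: x right, y up, looking along -z (the intrinsics and any distortion apply to the point x, -y, -z); pixel columns grow to the right and rows downward; lengths in m; the calibration is good to about 2 mm. A picture is of the moment at which its call begins: read the wrist's pose just before it. calibration takes no time and is no camera call.
- manip.hand_in(): hands the job in; it is judged then, once.
The state is a dict: "clock": time; "joint_pos": joint angles; "joint_velocities": joint speeds; "tau": joint torques, N m; "position": TCP position; "ee_rot": TCP orientation; "ft_force": force on the tool from outside, world axes, zero at the start; "torque": the same for the moment, N m; "grip_width": opening from 0.0 (shut) to 1.0 (fully open); "grasp_force": force on a finger pad.
Only numpy, scipy, OpenCV 4.12 (cv2) and the standard library are available. Lean on these libraries where they do the work, as an engineer would, in place of code of your own. Each camera call takes 0.05 s, during which the arm holds its last target. There are 200 camera calls.

## Working session

There is one attempt and no reset: what is moved stays moved. The work goes in short steps, Python scripts to look and compute and a shell command to move; the robot and the scene stay as the last step left them, time stands still between calls to the robot, and variables do not carry over. Pictures are saved under pics/ and viewed, at most 10 in all, crops included, and the job is handed in when it is done.

```bash
ls; mkdir -p pics
cat > h.py <<'E'
import numpy as np, cv2
from workcell import manip
from scipy.spatial.transform import Rotation as R
def ray(name,u,v,T=None):
    c=manip.calibration(name)
    d=np.array([(u-c["cx"])/c["fx"],(v-c["cy"])/c["fy"]]); s=d.copy()
    for _ in range(20): s=d/(1+c["k1"]*(s@s))
    W=np.array(c["world_from_camera"]) if T is None else T@np.array(c["tool_from_camera"])
    return W[:3,3], W[:3,:3]@np.array([s[0],-s[1],-1.])
def atz(r,z): o,d=r; return o+d*(z-o[2])/d[2]
def meet(*rs):
    A=0;b=0
    for o,d in rs:
        d=d/np.linalg.norm(d);P=np.eye(3)-np.outer(d,d);A=A+P;b=b+P@o
    return np.linalg.solve(A,b)
def tool():
    o=manip.get_obs();T=np.eye(4);T[:3,:3]=R.from_quat(o["ee_rot"]).as_matrix();T[:3,3]=o["position"];return T
def proj(name,p,T=None):
    c=manip.calibration(name)
    W=np.array(c["world_from_camera"]) if T is None else T@np.array(c["tool_from_camera"])
    q=np.linalg.inv(W)@np.append(p,1); s=np.array([q[0],-q[1]])/-q[2]; s=s*(1+c["k1"]*(s@s))
    return s*[c["fx"],c["fy"]]+[c["cx"],c["cy"]]
E
python3 - <<'E'
from h import *
o=manip.get_obs();print(o);print(manip.grasp_offset)
for n in ("scene","top"):
    cv2.imwrite(f"pics/{n}0.png",manip.camera(n)); print(n,manip.calibration(n))
print(manip.calibration("wrist"));print(tool())
E
```

```text
jog.py
pics
workcell.py
{'clock': 0.0, 'joint_pos': array([ 1.17442272,  0.33290882, -0.06468815,  1.46095272,  0.02159501,
        1.34989353, -0.08853284]), 'joint_velocities': array([-7.17658437e-04, -8.19646964e-05,  1.32254477e-03, -1.94532070e-03,
       -1.12669303e-03, -4.25120239e-04,  4.52414131e-04]), 'tau': array([ 4.42467708e-04, -6.25445580e+01,  4.89390583e-02, -3.91602373e+01,
        1.60836393e-02,  9.87326028e-03, -2.26171397e-05]), 'position': array([ 0.22805793, -0.581498  ,  0.23048738]), 'ee_rot': array([ 9.82589387e-01,  1.85789014e-01, -1.68857825e-04, -7.13899008e-04]), 'ft_force': array([0.17986243, 0.3345006 , 0.70576218]), 'torque': array([0.025084  , 0.04813741, 0.00219386]), 'grasp_force': 0.0, 'grip_width': 0.9982855730539943}
0.0187
scene {'fx': 421.26090246763636, 'fy': 421.26090246763636, 'cx': 282.23827120398755, 'cy': 212.18588677344974, 'k1': -0.05680804923992949, 'world_from_camera': array([[ 0.73610422,  0.32107742, -0.595869  , -0.11054371],
       [-0.67685711,  0.34412812, -0.6507229 , -0.78199962],
       [-0.00387715,  0.88231804,  0.47063
[... 639 characters left out ...]
02581320154076, 'cy': 215.89795747693856, 'k1': -0.06721343803509684, 'tool_from_camera': array([[ 3.80570728e-04,  9.53832169e-01,  3.00339890e-01,
         7.62452133e-02],
       [ 9.99999928e-01, -3.59767402e-04, -1.24568800e-04,
        -1.54172995e-03],
       [-1.07652273e-05,  3.00339915e-01, -9.53832236e-01,
        -1.42688633e-01],
       [ 0.00000000e+00,  0.00000000e+00,  0.00000000e+00,
         1.00000000e+00]])}
[[ 9.30922791e-01  3.65215638e-01 -5.43743410e-04  2.28076844e-01]
 [ 3.65216026e-01 -9.30922159e-01  1.09035096e-03 -5.81561065e-01]
 [-1.07969567e-04 -1.21361637e-03 -9.99999258e-01  2.30611904e-01]
 [ 0.00000000e+00  0.00000000e+00  0.00000000e+00  1.00000000e+00]]
```

View pics/scene0.png

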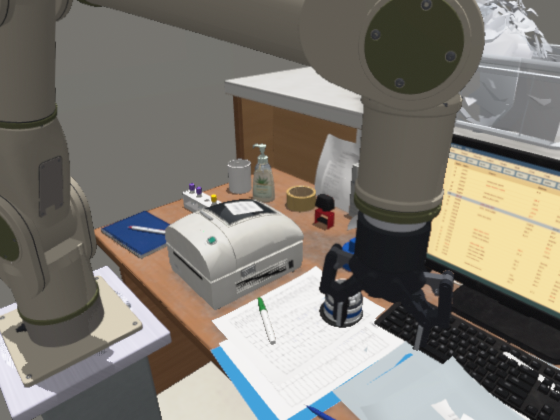

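View pics/top0.png

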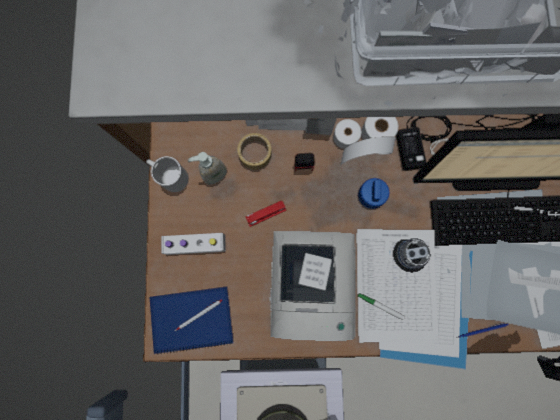

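The top picture shows the rack at about (193,243), with purple tops on its left, yellow at (212,242). The printer is at (313,285), the canister at (412,255), the cap at (375,192) with its bar near-vertical, and the stamp at (305,160). Next are enlarged crops.

Run:
```python
from h import *
t=cv2.imread("pics/top0.png"); s=cv2.imread("pics/scene0.png")
def c(i,u,v,w,h,k): return cv2.resize(i[v:v+h,u:u+w],None,fx=k,fy=k,interpolation=cv2.INTER_CUBIC)
a=c(t,155,225,80,40,5);b=c(t,350,170,80,100,4) 
d=c(s,175,170,80,50,5)
out=np.zeros((600,800,3),np.uint8); out[:200,:400]=a; out[:400,400:720]=b; out[210:460,:400]=d
cv2.imwrite("pics/crop1.png",out)
for n,p in dict(can=(412,255),cap=(375,192),stamp=(305,160),rackL=(162,243),rackR=(223,243),prTL=(273,233),prBR=(355,340)).items():
    print(n,atz(ray("top",*p),.07).round(3))
```

```text
can [ 0.44  -0.344  0.07 ]
cap [ 0.607 -0.259  0.07 ]
stamp [ 0.698 -0.078  0.07 ]
rackL [0.486 0.299 0.07 ]
rackR [0.482 0.141 0.07 ]
prTL [0.505 0.011 0.07 ]
prBR [ 0.234 -0.187  0.07 ]
```

View pics/crop1.png

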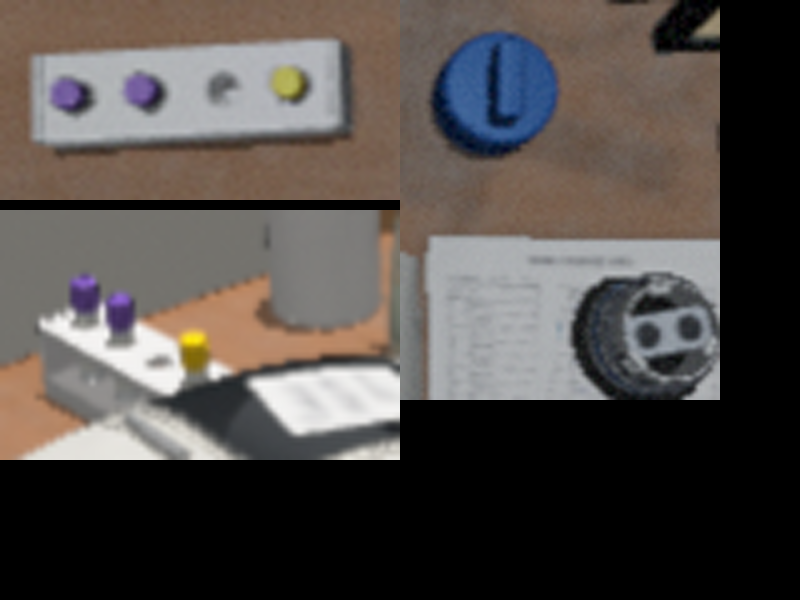

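Crop 1 gives these full-image top pixels: purple closures (168.4,243.6) and (183.2,242.8), yellow (212.4,241.4). The bores are at (412.1,252.6) and (422.1,251.4). The cap bar runs roughly along world x. I'll look with the wrist camera over the canister at two yaws.

```bash
cat > snap.py <<'E'
import sys,pickle
from h import *
T=tool(); im=manip.camera("wrist"); cv2.imwrite(f"pics/{sys.argv[1]}.png",im); pickle.dump(T,open(f"pics/{sys.argv[1]}.pkl","wb"))
print(T.round(4).tolist())
E
python3 jog.py '0 0 0 .04 -.02 -.06 1;0 0 0 .09 -.04 -.08 1;0 0 0 .14 -.065 -.09 1;0 0 0 .19 -.09 -.09 1;0 0 0 .24 -.11 -.09 1;0 0 0 .278 -.128 -.09 1;0 0 0 .278 -.128 -.09 1;0 0 0 .278 -.128 -.09 1' 40; python3 snap.py w1
python3 jog.py '0 0 -.18 0 0 0 1;0 0 -.36 0 0 0 1;0 0 -.54 0 0 0 1;0 0 -.72 0 0 0 1;0 0 -.9 0 0 0 1;0 0 -1.08 0 0 0 1;0 0 -1.2 0 0 0 1;0 0 -1.2 0 0 0 1;0 0 -1.2 0 0 0 1'; python3 snap.py w2
python3 -c "
import cv2,numpy as np
a=cv2.imread('pics/w1.png');b=cv2.imread('pics/w2.png')
cv2.imwrite('pics/w12.png',np.hstack([a[:,80:480],b[:,80:480]]))"
```

```text
clock: 1.1
position: [0.4397, -0.3618, 0.321]
ee_rot: [0.983, 0.186, -0.0, -0.0]
ft_force: [-0.7, -0.6, 0.6]
grip_width: 0.999
grasp_force: 0.0
[[0.9312, 0.3646, -0.0008, 0.4397], [0.3646, -0.9312, -0.0001, -0.3618], [-0.0008, -0.0002, -1.0, 0.321], [0.0, 0.0, 0.0, 1.0]]
clock: 2.28
position: [0.4397, -0.3618, 0.3212]
ee_rot: [0.707, 0.707, -0.0, -0.0]
ft_force: [0.3, 0.3, -0.4]
grip_width: 1.001
grasp_force: 0.0
[[0.001, 1.0, -0.0002, 0.4397], [1.0, -0.001, -0.0001, -0.3618], [-0.0001, -0.0002, -1.0, 0.3212], [0.0, 0.0, 0.0, 1.0]]
```

View pics/w12.png

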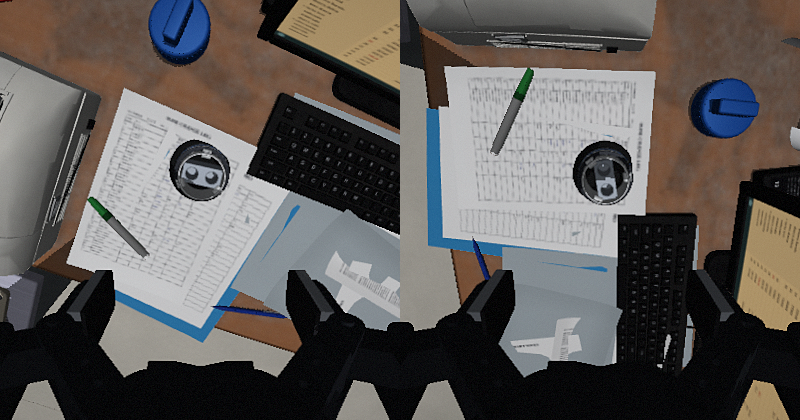

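The w1 (left) and w2 (right) views show the canister at about full-image (280,172) and (283,173). The bores are visible, the cap is in both, and its bar can be measured. I'll enlarge the canister and cap in both views.

```bash
python3 -c "
import cv2,numpy as np
def c(f,u,v): return cv2.resize(cv2.imread(f)[v:v+60,u:u+80],None,fx=5,fy=5,interpolation=cv2.INTER_CUBIC)
cv2.imwrite('pics/z1.png',np.vstack([np.hstack([c('pics/w1.png',240,140),c('pics/w2.png',243,142)]),np.hstack([c('pics/w1.png',220,0),c('pics/w2.png',366,76)])]))"
```

```text
(no output)
```

View pics/z1.png

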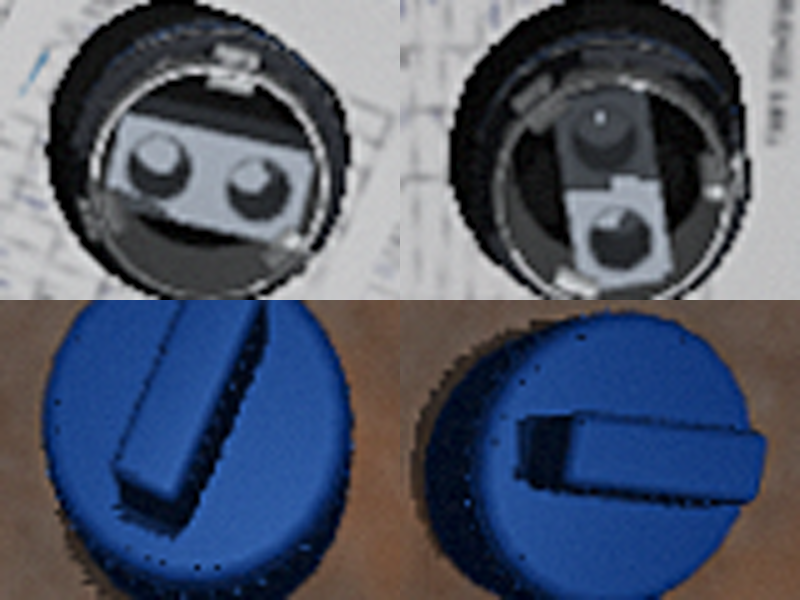

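Run:
```python
from h import *
import pickle
L=lambda n:pickle.load(open(f"pics/{n}.pkl","rb"))
f=lambda u0,v0,x,y:(u0+(x+.5)/5-.5,v0+(y+.5)/5-.5)
w1=lambda x,y:ray("wrist",*f(240,140,x,y),L("w1")); w2=lambda x,y:ray("wrist",*f(243,142,x,y),L("w2"))
for n,a,b,t in (("b1 +y",(160,167),(205,137),(412.1,252.6)),("b2 -y",(259,188),(220,238),(422.1,251.4))):
    A,B,C=w1(*a),w2(*b),ray("top",*t)
    print(n,meet(A,B).round(4),meet(B,C).round(4),meet(A,C).round(4),"at .058:",[atz(r,.058)[:2].round(4) for r in (A,B,C)])
A,B=w1(210,182),w2(214,195); print("neck",meet(A,B).round(4),[atz(r,.068)[:2].round(4) for r in (A,B)])
c2=lambda x,y:ray("wrist",*f(366,76,x,y),L("w2"))
for p in ((172,113),(360,132),(357,205),(168,188),(265,160)): print("bar",atz(c2(*p),.077).round(4))
for n,t,s in (("p1",(168.4,243.6),(191.6,184)),("p2",(183.2,242.8),(198.6,187.6)),("y",(212.4,241.4),(213.4,195.5))):
    C,S=ray("top",*t),ray("scene",*s);print(n,meet(C,S).round(4),atz(C,.079).round(4),atz(S,.079).round(4))
```

```text
b1 +y [ 0.4438 -0.3464  0.0461] [ 0.4442 -0.3402  0.0868] [ 0.4466 -0.346   0.0662] at .058: [array([ 0.4458, -0.3459]), array([ 0.4436, -0.3447]), array([ 0.4465, -0.3489])]
b2 -y [ 0.4483 -0.3748  0.0471] [ 0.4477 -0.368   0.0799] [ 0.4497 -0.3738  0.0599] at .058: [array([ 0.4503, -0.3732]), array([ 0.4478, -0.3728]), array([ 0.449 , -0.3752])]
neck [ 0.4464 -0.3606  0.0563] [array([ 0.4486, -0.3594]), array([ 0.4459, -0.3588])]
bar [ 0.5868 -0.2535  0.077 ]
bar [ 0.6354 -0.2568  0.077 ]
bar [ 0.6369 -0.2744  0.077 ]
bar [ 0.5876 -0.2713  0.077 ]
bar [ 0.6117 -0.2641  0.077 ]
p1 [0.4832 0.28   0.0774] [0.4829 0.2796 0.079 ] [0.4816 0.2766 0.079 ]
p2 [0.4843 0.2419 0.0776] [0.4841 0.2417 0.079 ] [0.4829 0.2391 0.079 ]
y [0.4865 0.1669 0.0768] [0.486  0.1668 0.079 ] [0.4844 0.1627 0.079 ]
```

Two wrist views disagree by 2.5 mm until I allow a wrist-camera offset of (2.2,-0.7) mm. With it, the bores come out 28.4 mm apart, at (.4443,-.3469) and (.4485,-.3750), and the neck falls at their midpoint. Now to the rack.

```bash
sed -i 's|^    W=np.array(c\["world_from_camera"\]) if T is None else T@np.array(c\["tool_from_camera"\])|    W=np.array(c["world_from_camera"]) if T is None else T@OFF@np.array(c["tool_from_camera"])|' h.py
cat >> h.py <<'E'
OFF=np.eye(4);OFF[:2,3]=-.0022,.0007
E
python3 jog.py '0 0 0 .06 0 0 1;0 0 0 .12 .004 0 1;0 0 0 .18 .01 0 1;0 0 0 .24 .015 0 1;0 0 0 .3 .02 0 1;0 0 0 .36 .025 0 1;0 0 0 .42 .03 0 1;0 0 0 .48 .035 0 1;0 0 0 .54 .04 .03 1;0 0 0 .6 .044 .07 1;0 0 0 .622 .044 .12 1;0 0 0 .622 .044 .12 1;0 0 0 .622 .044 .12 1'; python3 snap.py r1
python3 -c "
import cv2
cv2.imwrite('pics/r1z.png',cv2.resize(cv2.imread('pics/r1.png')[100:310,140:420],None,fx=2.8,fy=2.8,interpolation=cv2.INTER_CUBIC))"
```

```text
clock: 3.95
position: [0.4829, 0.2605, 0.202]
ee_rot: [0.706, 0.708, 0.0, 0.0]
ft_force: [0.5, -0.2, 0.5]
grip_width: 0.997
grasp_force: 0.0
[[-0.0018, 1.0, 0.0003, 0.4829], [1.0, 0.0018, -0.0001, 0.2605], [-0.0001, 0.0003, -1.0, 0.202], [0.0, 0.0, 0.0, 1.0]]
```

View pics/r1z.png

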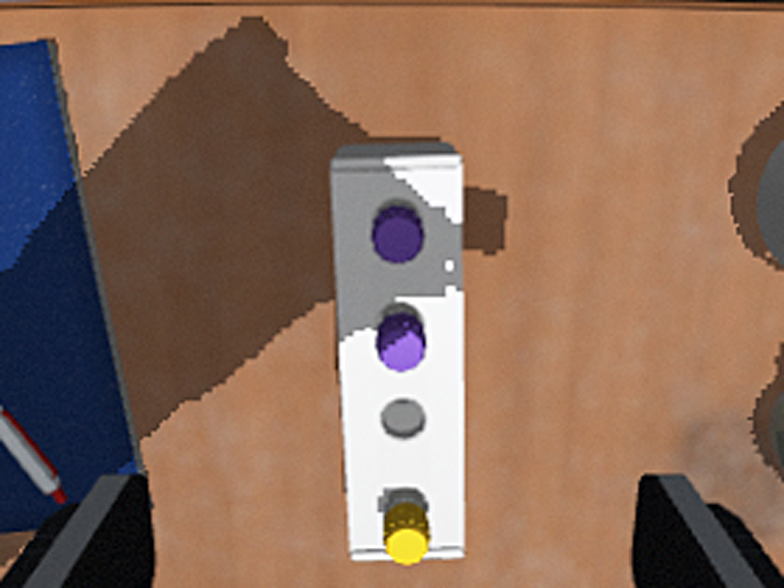

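The r1 crop (2.8x, origin (140,100)) shows the closure tops at (398,237), (402,347) and (406,545), with the empty hole at (403,418). Yellow is nearest the printer.

Run:
```python
from h import *
import pickle
T=pickle.load(open("pics/r1.pkl","rb"))
for n,p,t in (("p1",(398,237),(168.4,243.6)),("p2",(402,347),(183.2,242.8)),("y",(406,545),(212.4,241.4))):
    r=ray("wrist",140+(p[0]+.5)/2.8-.5,100+(p[1]+.5)/2.8-.5,T); print(n,atz(r,.079).round(4),meet(r,ray("top",*t)).round(4))
```

```text
p1 [0.4842 0.2826 0.079 ] [0.4838 0.2813 0.0727]
p2 [0.4857 0.245  0.079 ] [0.4852 0.2431 0.0731]
y [0.4876 0.1685 0.079 ] [0.4869 0.1671 0.0767]
```

```bash
python3 jog.py '0 0 0 -.0168 .0021 .03 1;0 0 0 -.0168 .0021 .08 1;0 0 0 -.0168 .0021 .12 .6;0 0 0 -.0168 .0021 .145 .5;0 0 0 -.0168 .0021 .145 .4;0 0 0 -.0168 .0021 .145 0;0 0 0 -.0168 .0021 .145 0;0 0 0 -.0168 .0021 .145 0;0 0 0 -.0168 .0021 .145 0' 40
```

```text
clock: 5.12
position: [0.4861, 0.2446, 0.0584]
ee_rot: [0.706, 0.708, 0.002, 0.001]
ft_force: [1.0, -0.6, 7.9]
grip_width: 0.18
grasp_force: 39.3
```

```bash
python3 jog.py '0 0 0 0 0 -.03 0;0 0 0 0 0 -.08 0;0 0 0 0 0 -.14 0;0 0 0 0 0 -.2 0;0 0 0 -.02 0 -.25 0;0 0 0 -.08 -.005 -.26 0;0 0 0 -.14 -.01 -.26 0;0 0 0 -.2 -.014 -.26 0;0 0 0 -.26 -.018 -.26 0;0 0 0 -.32 -.022 -.26 0;0 0 0 -.38 -.026 -.26 0;0 0 0 -.44 -.03 -.26 0;0 0 0 -.5 -.034 -.26 0;0 0 0 -.56 -.036 -.24 0;0 0 0 -.62 -.0376 -.2 0;0 0 0 -.62 -.0376 -.18 0;0 0 0 -.62 -.0376 -.18 0;0 0 0 -.62 -.0376 -.18 0' ; python3 snap.py t1
python3 -c "
import cv2
cv2.imwrite('pics/t1z.png',cv2.resize(cv2.imread('pics/t1.png')[130:420,130:430],None,fx=2,fy=2,interpolation=cv2.INTER_CUBIC))"
```

```text
clock: 7.38
position: [0.4498, -0.3752, 0.2383]
ee_rot: [0.706, 0.709, 0.0, 0.001]
ft_force: [0.5, 1.0, 0.2]
grip_width: 0.183
grasp_force: 39.4
[[-0.0044, 1.0, 0.0021, 0.4498], [1.0, 0.0044, -0.0012, -0.3752], [-0.0012, 0.0021, -1.0, 0.2383], [0.0, 0.0, 0.0, 1.0]]
```

View pics/t1z.png

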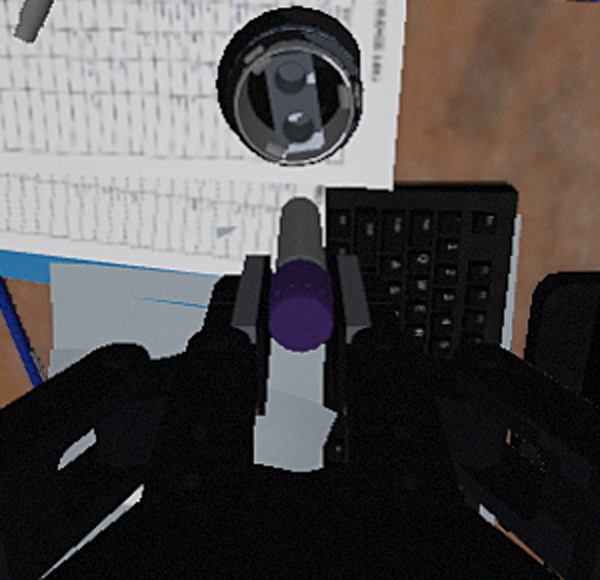

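t1z shows the tube held upright, its closure top centred at (301,321) and the far foot edge at (300,198). The bores beyond it are at about (291,77) and (299,124) (2x, origin (130,130)).

Run:
```python
from h import *
import pickle
T=pickle.load(open("pics/t1.pkl","rb")); I=np.eye(4)
px=lambda x,y:(130+(x+.5)/2-.5,130+(y+.5)/2-.5)
print("top (tool)",[atz(ray("wrist",*px(*p),I),-.0206).round(4) for p in ((301,321),(269,321),(334,321),(301,351))])
print("foot (tool)",[atz(ray("wrist",*px(*p),I),.052).round(4) for p in ((300,198),(279,218),(321,218))])
for p in ((291,77),(299,124)): print("bore",atz(ray("wrist",*px(*p),T),.058).round(4))
for q in ((.4443,-.3469,.058),(.4485,-.375,.058)): print(2*(proj("wrist",np.array(q),T)-130))
```

```text
top (tool) [array([ 0.0009, -0.0003, -0.0206]), array([ 0.0009, -0.0078, -0.0206]), array([ 0.0009,  0.0074, -0.0206]), array([-0.0073, -0.0003, -0.0206])]
foot (tool) [array([ 0.0052, -0.0006,  0.052 ]), array([-0.0023, -0.0079,  0.052 ]), array([-0.0023,  0.0068,  0.052 ])]
bore [ 0.4446 -0.3472  0.058 ]
bore [ 0.449  -0.3733  0.058 ]
[290.01494184  75.9071232 ]
[297.58648861 126.56807415]
```

```bash
python3 jog.py '0 0 0 .0007 -.0008 .04 0;0 0 0 .0007 -.0008 .09 0;0 0 0 .0007 -.0008 .115 0;0 0 0 .0007 -.0008 .125 0;0 0 0 .0007 -.0008 .13 0;0 0 0 .0007 -.0008 .136 0;0 0 0 .0007 -.0008 .136 0'
```

```text
clock: 8.3
position: [0.4482, -0.3754, 0.1007]
ee_rot: [0.706, 0.708, -0.0, 0.0]
ft_force: [-0.3, 0.2, 0.1]
grip_width: 0.182
grasp_force: 39.4
```

```bash
python3 jog.py '0 0 0 0 0 .01 0;0 0 0 0 0 .018 0;0 0 0 0 0 .025 0;0 0 0 0 0 .025 0'; python3 snap.py t2
```

```text
clock: 8.8
position: [0.4478, -0.375, 0.0745]
ee_rot: [0.706, 0.708, 0.0, -0.001]
ft_force: [-0.0, -0.2, 0.6]
grip_width: 0.179
grasp_force: 39.4
[[-0.0031, 1.0, -0.0008, 0.4478], [1.0, 0.0031, 0.0008, -0.375], [0.0008, -0.0008, -1.0, 0.0745], [0.0, 0.0, 0.0, 1.0]]
```

```bash
python3 jog.py '0 0 0 0 0 0 .4;0 0 0 0 0 0 .5;0 0 0 0 0 -.01 .5;0 0 0 0 0 -.04 .6;0 0 0 0 0 -.1 .6;0 0 0 0 0 -.16 .6;0 0 0 .02 0 -.19 .6' ; python3 snap.py t3
python3 jog.py '0 0 0 .06 .0 -.01 .6;0 0 0 .12 .0 -.01 .6;0 0 0 .18 .01 -.01 .6;0 0 0 .24 .01 -.01 .6;0 0 0 .3 .01 -.01 .6;0 0 0 .36 .02 -.01 .6;0 0 0 .42 .02 -.01 .6;0 0 0 .48 .03 -.01 .6;0 0 0 .54 .035 0 .6;0 0 0 .6 .0385 .05 .6;0 0 0 .6375 .0385 .1 .6;0 0 0 .6375 .0385 .12 .6;0 0 0 .6375 .0385 .12 .6;0 0 0 .6375 .0385 .12 .6'; python3 snap.py t4
python3 -c "
import cv2,numpy as np
c=lambda f:cv2.imread(f)[90:390,80:480]
cv2.imwrite('pics/t34.png',np.hstack([c('pics/t3.png'),c('pics/t4.png')]))"
```

```text
clock: 9.72
position: [0.4484, -0.3566, 0.2698]
ee_rot: [0.707, 0.707, 0.0, 0.003]
ft_force: [0.3, 0.2, -0.1]
grip_width: 0.601
grasp_force: 0.0
[[-0.001, 1.0, 0.0038, 0.4484], [1.0, 0.001, -0.0035, -0.3566], [-0.0035, 0.0038, -1.0, 0.2698], [0.0, 0.0, 0.0, 1.0]]
clock: 11.52
position: [0.4855, 0.282, 0.147]
ee_rot: [0.706, 0.708, 0.001, 0.001]
ft_force: [-0.2, 0.2, -0.3]
grip_width: 0.596
grasp_force: 0.0
[[-0.002, 1.0, 0.0017, 0.4855], [1.0, 0.002, 0.0003, 0.282], [0.0003, 0.0018, -1.0, 0.147], [0.0, 0.0, 0.0, 1.0]]
```

View pics/t34.png

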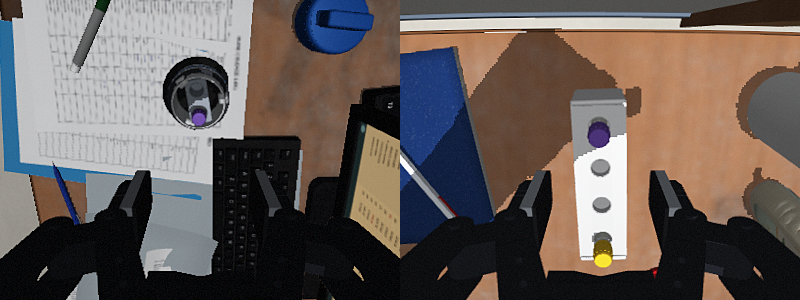

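Left: the first tube stands in the -y bore at (198,118). Right: the second purple top is at full-image (279,227), between the fingers. I'll grasp it now.

```bash
python3 jog.py '0 0 0 .0006 -.001 .04 .6;0 0 0 .0006 -.001 .07 .5;0 0 0 .0006 -.001 .0895 .4;0 0 0 .0006 -.001 .0895 .4;0 0 0 .0006 -.001 .0895 0;0 0 0 .0006 -.001 .0895 0;0 0 0 .0006 -.001 .0895 0;0 0 0 .0006 -.001 .0895 0' 40
python3 jog.py '0 0 0 0 0 -.03 0;0 0 0 0 0 -.08 0;0 0 0 0 0 -.14 0;0 0 0 0 0 -.2 0;0 0 0 -.02 0 -.25 0;0 0 0 -.08 -.005 -.26 0;0 0 0 -.14 -.01 -.26 0;0 0 0 -.2 -.014 -.26 0;0 0 0 -.26 -.018 -.26 0;0 0 0 -.32 -.022 -.26 0;0 0 0 -.38 -.026 -.26 0;0 0 0 -.44 -.03 -.26 0;0 0 0 -.5 -.034 -.26 0;0 0 0 -.56 -.038 -.24 0;0 0 0 -.61 -.039 -.2 0;0 0 0 -.629 -.039 -.18 0;0 0 0 -.629 -.039 -.18 0;0 0 0 -.629 -.039 -.18 0' ; python3 snap.py t5
python3 -c "
import cv2
cv2.imwrite('pics/t5z.png',cv2.resize(cv2.imread('pics/t5.png')[130:330,180:380],None,fx=3,fy=3,interpolation=cv2.INTER_CUBIC))"
```

```text
clock: 12.58
position: [0.4845, 0.2836, 0.0573]
ee_rot: [0.706, 0.708, 0.001, 0.0]
ft_force: [-0.0, 0.5, 6.8]
grip_width: 0.181
grasp_force: 39.3
clock: 14.82
position: [0.4473, -0.3451, 0.2372]
ee_rot: [0.706, 0.709, 0.0, 0.001]
ft_force: [0.9, -0.3, 0.2]
grip_width: 0.181
grasp_force: 39.4
[[-0.0045, 1.0, 0.0015, 0.4473], [1.0, 0.0045, -0.0005, -0.3451], [-0.0005, 0.0015, -1.0, 0.2372], [0.0, 0.0, 0.0, 1.0]]
```

View pics/t5z.png

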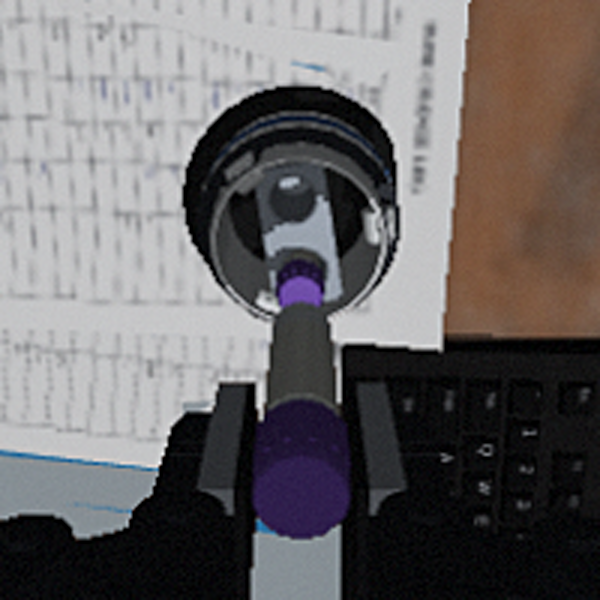

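t5z shows the second tube held upright, its foot edge at (301,303) and top edge at (301,537). The seated tube's closure is at (300,285), and the free bore is at (293,200). The tube sits about 1.4 mm towards tool -x.

```bash
python3 - <<'E'
from h import *
import pickle
T=pickle.load(open("pics/t5.pkl","rb")); I=np.eye(4)
px=lambda x,y:(180+(x+.5)/3-.5,130+(y+.5)/3-.5)
print(atz(ray("wrist",*px(293,200),T),.058).round(4),3*(proj("wrist",np.array([.4443,-.3469,.058]),T)-[180,130]))
print(atz(ray("wrist",*px(301,537),I),-.0206).round(4),atz(ray("wrist",*px(301,303),I),.052).round(4))
E
python3 jog.py '0 0 0 -.0005 -.0029 .04 0;0 0 0 -.0005 -.0029 .09 0;0 0 0 -.0005 -.0029 .115 0;0 0 0 -.0005 -.0029 .12 0;0 0 0 -.0005 -.0029 .12 0'
```

```text
[ 0.4443 -0.348   0.058 ] [291.94101208 196.19497988]
[-0.0092 -0.0004 -0.0206] [ 0.0038 -0.0004  0.052 ]
clock: 15.5
position: [0.4445, -0.3466, 0.1174]
ee_rot: [0.706, 0.708, 0.0, 0.001]
ft_force: [0.4, -0.2, -0.5]
grip_width: 0.18
grasp_force: 39.4
```

```bash
python3 jog.py '0 0 0 .0004 0 .008 0;0 0 0 .0004 0 .014 0;0 0 0 .0004 0 .018 0;0 0 0 .0004 0 .018 0'
```

```text
clock: 16.0
position: [0.4434, -0.3462, 0.0975]
ee_rot: [0.706, 0.708, -0.0, -0.0]
ft_force: [-0.2, 0.0, 0.2]
grip_width: 0.184
grasp_force: 39.4
```

```bash
python3 jog.py '0 0 0 0 0 .01 0;0 0 0 0 0 .02 0;0 0 0 0 0 .023 0;0 0 0 0 0 .023 .2;0 0 0 0 0 .023 .4;0 0 0 0 0 .023 .5;0 0 0 0 0 .01 .5;0 0 0 0 0 -.03 .6;0 0 0 0 0 -.08 .6;0 0 0 0 0 -.12 .7;0 0 0 0 0 -.12 1;0 0 0 0 0 -.12 1'; python3 snap.py t6
python3 - <<'E'
from h import *
print(meet(ray("scene",228,88),ray("top",72,114)), manip.get_obs()["joint_pos"].round(2))
c=lambda f:cv2.imread(f)[0:300,80:480]
cv2.imwrite('pics/t6z.png',np.hstack([c('pics/t6.png')]))
im=cv2.imread('pics/t6.png');m=cv2.inRange(cv2.cvtColor(im,cv2.COLOR_BGR2HSV),(120,60,40),(150,255,255))
n,_,st,ce=cv2.connectedComponentsWithStats(m);print(st[st[:,4]>30].tolist(),ce[st[:,4]>30])
for q in ((.4444,-.3472,.087),(.4486,-.375,.087)): print(proj("wrist",np.array(q),tool()))
E
```

```text
clock: 17.5
position: [0.4434, -0.3462, 0.218]
ee_rot: [0.706, 0.708, -0.0, 0.0]
ft_force: [0.4, 1.2, -0.7]
grip_width: 1.002
grasp_force: 0.0
[[-0.0029, 1.0, 0.0001, 0.4434], [1.0, 0.0029, -0.0004, -0.3462], [-0.0004, 0.0001, -1.0, 0.218], [0.0, 0.0, 0.0, 1.0]]
[0.74491105 0.42641876 0.30950626] [ 1.01  0.24 -0.5   1.63  0.12  1.3   0.49]
[[0, 0, 560, 420, 234619], [270, 194, 19, 21, 280], [276, 221, 17, 21, 277]] [[279.49282027 209.48069849]
 [279.48214286 204.33214286]
 [283.94584838 231.48736462]]
[281.7935296  206.93815441]
[285.93677471 234.30124443]
```

```bash
python3 - <<'E'
from h import *
print("mon top-left",meet(ray("scene",447,138),ray("top",446,130)).round(3))
print([atz(ray("top",415,181),z).round(3) for z in (.05,.1,.2)])
E
python3 jog.py '0 0 .18 .04 0 0 1;0 0 .36 .08 .02 0 1;0 0 .54 .08 .06 0 1;0 0 .72 .08 .09 0 1;0 0 .9 .08 .11 0 1;0 0 1.08 .08 .125 0 1;0 0 1.26 .08 .125 0 1;0 0 1.44 .08 .125 0 1;0 0 1.62 .08 .125 0 1;0 0 1.632 .08 .125 0 1;0 0 1.632 .08 .125 0 1;0 0 1.632 .08 .125 0 1'; python3 snap.py c1
python3 -c "
import cv2
cv2.imwrite('pics/c1z.png',cv2.resize(cv2.imread('pics/c1.png')[0:300,80:480],None,fx=2,fy=2,interpolation=cv2.INTER_CUBIC))"
```

```text
mon top-left [ 0.7   -0.378  0.323]
[array([ 0.638, -0.374,  0.05 ]), array([ 0.627, -0.357,  0.1  ]), array([ 0.606, -0.324,  0.2  ])]
clock: 19.05
position: [0.5682, -0.2659, 0.2176]
ee_rot: [1.0, -0.028, -0.0, -0.0]
ft_force: [0.2, 0.1, -0.1]
grip_width: 0.999
grasp_force: 0.0
[[0.9984, -0.0559, -0.0003, 0.5682], [-0.0559, -0.9984, 0.0001, -0.2659], [-0.0003, -0.0001, -1.0, 0.2176], [0.0, 0.0, 0.0, 1.0]]
```

View pics/c1z.png

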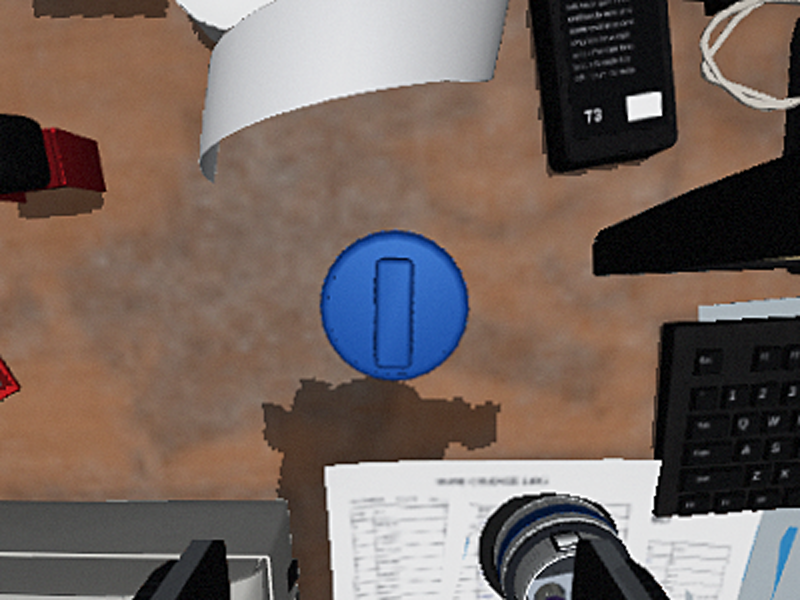

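c1z (2x, origin (80,0)) shows the cap's bar top with corners (376,258), (412,260), (411,367) and (374,367), centre (393,312.5). The roof circle centres on (394.5,306). The monitor foot and keyboard are clear to the right, and the stamp is well to the left.

Run:
```python
from h import *
import pickle
T=pickle.load(open("pics/c1.pkl","rb"))
px=lambda x,y:(80+(x+.5)/2-.5,(y+.5)/2-.5)
for p in ((376,258),(412,260),(411,367),(374,367),(393,312.5)): print(atz(ray("wrist",*px(*p),T),.077).round(4))
print("circ",atz(ray("wrist",*px(394.5,306),T),.044).round(4))
w2=pickle.load(open("pics/w2.pkl","rb")); r2=ray("wrist",366+265.5/5-.5,76+160.5/5-.5,w2)
p=meet(ray("wrist",*px(393,312.5),T),r2); print("bar meet",p.round(4))
c=atz(ray("wrist",*px(393,312.5),T),.077); print("tool delta",(T[:3,:3].T@(c-T[:3,3])).round(4))
```

```text
[ 0.6367 -0.258   0.077 ]
[ 0.6349 -0.2744  0.077 ]
[ 0.5851 -0.2714  0.077 ]
[ 0.5861 -0.2536  0.077 ]
[ 0.6115 -0.2643  0.077 ]
circ [ 0.6114 -0.2647  0.044 ]
bar meet [ 0.6118 -0.2665  0.0778]
tool delta [ 0.0432 -0.004   0.1406]
```

```bash
python3 jog.py '0 0 .012 .03 -.002 0 .8;0 0 .012 .0434 -.0033 .04 .8;0 0 .012 .0434 -.0033 .09 .7;0 0 .012 .0434 -.0033 .13 .6;0 0 .012 .0434 -.0033 .155 .5;0 0 .012 .0434 -.0033 .1666 .5;0 0 .012 .0434 -.0033 .1666 .4;0 0 .012 .0434 -.0033 .1666 .4' 90
python3 jog.py '0 0 0 0 0 0 0;0 0 0 0 0 0 0;0 0 0 0 0 0 0;0 0 0 0 0 0 0'
```

```text
clock: 20.1
position: [0.6126, -0.2654, 0.0527]
ee_rot: [0.999, -0.035, 0.001, 0.0]
ft_force: [1.2, 0.7, 1.2]
grip_width: 0.404
grasp_force: 0.0
clock: 20.6
position: [0.6127, -0.2652, 0.0526]
ee_rot: [0.999, -0.035, 0.001, 0.0]
ft_force: [-1.1, 0.5, 6.7]
grip_width: 0.191
grasp_force: 88.7
```

```bash
python3 jog.py '0 0 0 0 0 -.03 0;0 0 0 0 0 -.08 0;0 0 0 0 0 -.12 0;0 0 0 -.02 .03 -.12 0;0 0 0 -.06 .06 -.12 0;0 0 0 -.1 .09 -.12 0;0 0 0 -.14 .1071 -.12 0;0 0 0 -.158 .1071 -.12 0;0 0 0 -.158 .1071 -.12 0;0 0 0 -.158 .1071 -.12 0;0 0 0 -.158 .1071 -.12 0'; python3 snap.py k1
python3 - <<'E'
from h import *
T=tool();I=np.eye(4)
im=cv2.imread('pics/k1.png');m=cv2.inRange(cv2.cvtColor(im,cv2.COLOR_BGR2HSV),(100,120,40),(125,255,255))
n,l,st,ce=cv2.connectedComponentsWithStats(m)
for i in range(1,n):
    if st[i,4]>800: print(st[i].tolist(),ce[i])
for q in ((.0,0,.0),(-.001,0,.0)):  # roof disc r=40 rim in tool coordinates, mouth at tool z .0526
    for z,r in ((.0526,.04),(.0156,.04)):
        P=np.array([proj("wrist",np.array(q)+[r*np.cos(a),r*np.sin(a),z],I) for a in np.linspace(0,6.283,73)]); print(q,z,P.min(0).round(1),P.max(0).round(1))
np.set_printoptions(linewidth=200)
for k in (240,250,260,270,310): print(k, "rows blue:",np.flatnonzero(m[:,k])[[0,-1]] if m[:,k].any() else None)
E
```

```text
clock: 21.98
position: [0.4478, -0.3603, 0.1711]
ee_rot: [0.999, -0.034, 0.0, -0.0]
ft_force: [0.6, 0.3, -0.1]
grip_width: 0.19
grasp_force: 88.1
[[0.9976, -0.0686, 0.0004, 0.4478], [-0.0686, -0.9976, 0.0003, -0.3603], [0.0004, -0.0003, -1.0, 0.1711], [0.0, 0.0, 0.0, 1.0]]
[212, 180, 137, 160, 12632] [279.68168144 247.66616529]
(0.0, 0, 0.0) 0.0526 [223.4 175.3] [337.8 282.7]
(0.0, 0, 0.0) 0.0156 [211.9 186.9] [349.5 313. ]
(-0.001, 0, 0.0) 0.0526 [223.5 176.8] [337.7 283.9]
(-0.001, 0, 0.0) 0.0156 [212.1 188.8] [349.4 314.3]
240 rows blue: [195 267]
250 rows blue: [177 263]
260 rows blue: [170 267]
270 rows blue: [165 339]
310 rows blue: [176 262]
```

Run:
```python
from h import *
import pickle
def mask(f):
    return cv2.inRange(cv2.cvtColor(cv2.imread(f),cv2.COLOR_BGR2HSV),(100,120,40),(125,255,255))
def show(f,cx,off):
    m=mask(f)
    for du in off:
        c=m[:,cx+du]; d=np.flatnonzero(np.diff(np.r_[0,(c>0).astype(int),0])); print(f,cx+du,d.tolist())
show("pics/c1.png",277,(-20,-15,15,20)); show("pics/k1.png",280,(-34,-30,-26,26,30,34))
T=pickle.load(open("pics/c1.pkl","rb"))
def ext(c,z,T,r=.04):
    P=np.array([proj("wrist",np.array(c)+[r*np.cos(a),r*np.sin(a),z],T) for a in np.linspace(0,6.283,145)]); return P
def vat(P,u): 
    o=[]
    for i in range(len(P)-1):
        if (P[i,0]-u)*(P[i+1,0]-u)<=0 and P[i,0]!=P[i+1,0]: o.append(round(P[i,1]+(u-P[i,0])/(P[i+1,0]-P[i,0])*(P[i+1,1]-P[i,1]),1))
    return o
for z in (0,.044,.047):
    P=ext((.6117,-.265,0),z,T); print("c1 pred",z,P.min(0).round(1),P.max(0).round(1),[vat(P,u) for u in (257,262,292,297)])
for z in (.0526,.0526-.044,.0526-.047):
    P=ext((-.001,0,0),z,np.eye(4)); print("k1 pred",z,P.min(0).round(1),P.max(0).round(1),[vat(P,u) for u in (246,250,254,306,310,314)])
```

```text
pics/c1.png 257 [121, 184]
pics/c1.png 262 [119, 187]
pics/c1.png 292 [119, 187]
pics/c1.png 297 [122, 184]
pics/k1.png 246 [182, 183, 190, 202, 203, 267]
pics/k1.png 250 [177, 178, 188, 264]
pics/k1.png 254 [174, 175, 186, 258]
pics/k1.png 306 [173, 174, 187, 258]
pics/k1.png 310 [176, 177, 188, 263]
pics/k1.png 314 [180, 183, 191, 267]
c1 pred 0 [243.9 113.6] [311.3 182. ] [[np.float64(120.8), np.float64(174.8)], [np.float64(117.5), np.float64(178.1)], [np.float64(178.8), np.float64(116.9)], [np.float64(175.9), np.float64(119.9)]]
c1 pred 0.044 [239.  112.4] [315.6 189.8] [[np.float64(118.2), np.float64(183.9)], [np.float64(115.6), np.float64(186.6)], [np.float64(186.9), np.float64(115.4)], [np.float64(184.4), np.float64(118.0)]]
c1 pred 0.047 [238.7 112.3] [315.9 190.4] [[np.float64(118.1), np.float64(184.6)], [np.float64(115.5), np.float64(187.2)], [np.float64(187.5), np.float64(115.3)], [np.float64(185.0), np.float64(117.8)]]
k1 pred 0.0526 [223.5 176.8] [337.7 283.9] [[np.float64(273.0), np.float64(187.8)], [np.float64(275.6), np.float64(185.2)], [np.float64(277.8), np.float64(183.0)], [np.float64(182.4), np.float64(278.3)], [np.float64(184.4), np.float64(276.3)], [np.float64(186.9), np.float64(273.8)]]
k1 pred 0.008600000000000003 [209.4 191.6] [352.2 321.4] [[np.float64(313.2), np.float64(199.9)], [np.float64(315.1), np.float64(198.0)], [np.float64(316.6), np.float64(196.4)], [np.float64(195.8), np.float64(317.2)], [np.float64(197.3), np.float64(315.6)], [np.float64(199.1), np.float64(313.9)]]
k1 pred 0.005600000000000001 [208.1 192.9] [353.4 324.5] [[np.float64(316.5), np.float64(201.0)], [np.float64(318.3), np.float64(199.2)], [np.float64(319.9), np.float64(197.6)], [np.float64(197.0), np.float64(320.4)], [np.float64(198.5), np.float64(318.9)], [np.float64(200.2), np.float64(317.2)]]
```

Run:
```python
from h import *
im=cv2.imread("pics/k1.png").astype(int); I=np.eye(4)
for x0 in (0,-.002):
    print(x0,"far,near top ends",[proj("wrist",np.array([x0+s*.026,0,-.0244]),I).round(1).tolist() for s in (1,-1)],"roof junction",proj("wrist",np.array([x0+.026,0,.0056]),I).round(1), "width px", (proj("wrist",np.array([x0,.009,-.0244]),I)-proj("wrist",np.array([x0,-.009,-.0244]),I))[0].round(1))
col=im[:,274:287].mean(1).round().astype(int)
print("B:",[(r,col[r,0]) for r in range(176,246,1)]); print([(r,col[r,0],col[r,2]) for r in range(318,366,1)])
```

```text
0 far,near top ends [[281.0, 238.7], [280.8, 338.5]] roof junction [280.8 217.3] width px 39.6
-0.002 far,near top ends [[281.0, 243.1], [280.8, 341.8]] roof junction [280.8 220.9] width px 39.4
B: [(176, np.int64(78)), (177, np.int64(83)), (178, np.int64(84)), (179, np.int64(76)), (180, np.int64(61)), (181, np.int64(83)), (182, np.int64(76)), (183, np.int64(51)), (184, np.int64(53)), (185, np.int64(53)), (186, np.int64(54)), (187, np.int64(54)), (188, np.int64(54)), (189, np.int64(54)), (190, np.int64(53)), (191, np.int64(51)), (192, np.int64(60)), (193, np.int64(69)), (194, np.int64(56)), (195, np.int64(79)), (196, np.int64(104)), (197, np.int64(107)), (198, np.int64(107)), (199, np.int64(112)), (200, np.int64(136)), (201, np.int64(157)), (202, np.int64(163)), (203, np.int64(167)), (204, np.int64(171)), (205, np.int64(177)), (206, np.int64(180)), (207, np.int64(185)), (208, np.int64(187)), (209, np.int64(186)), (210, np.int64(187)), (211, np.int64(185)), (212, np.int64(185)), (213, np.int64(184)), (214, np.int64(183)), (215, np.int64(184)), (216, np.int64(184)), (217, np.int64(183)
[... 1628 characters left out ...]
47, np.int64(231), np.int64(230)), (348, np.int64(227), np.int64(225)), (349, np.int64(218), np.int64(215)), (350, np.int64(223), np.int64(220)), (351, np.int64(230), np.int64(228)), (352, np.int64(231), np.int64(230)), (353, np.int64(231), np.int64(230)), (354, np.int64(231), np.int64(230)), (355, np.int64(231), np.int64(230)), (356, np.int64(231), np.int64(230)), (357, np.int64(232), np.int64(230)), (358, np.int64(231), np.int64(230)), (359, np.int64(231), np.int64(230)), (360, np.int64(231), np.int64(230)), (361, np.int64(231), np.int64(230)), (362, np.int64(232), np.int64(230)), (363, np.int64(235), np.int64(233)), (364, np.int64(243), np.int64(242)), (365, np.int64(192), np.int64(190))]
```

```bash
python3 jog.py '0 0 0 -.0002 .0008 .02 0;0 0 0 -.0002 .0008 .035 0;0 0 0 -.0002 .0008 .044 0;0 0 0 -.0002 .0008 .049 0;0 0 0 -.0002 .0008 .053 0;0 0 0 -.0002 .0008 .055 0;0 0 0 -.0002 .0008 .055 0' 100
```

```text
clock: 22.9
position: [0.4465, -0.3617, 0.1164]
ee_rot: [0.999, -0.035, 0.0, 0.0]
ft_force: [-0.3, 0.5, -0.2]
grip_width: 0.19
grasp_force: 99.4
```

```bash
python3 jog.py '0 0 0 0 0 .002 0;0 0 0 0 0 .004 0;0 0 0 0 0 .004 0'; python3 jog.py '0 0 0 0 0 .002 0;0 0 0 0 0 .004 0;0 0 0 0 0 .004 0';python3 jog.py '0 0 0 0 0 .002 0;0 0 0 0 0 .004 0;0 0 0 0 0 .004 0'
```

```text
clock: 23.28
position: [0.447, -0.3621, 0.1136]
ee_rot: [0.999, -0.035, 0.001, 0.001]
ft_force: [-2.9, 0.9, 10.3]
grip_width: 0.189
grasp_force: 101.4
clock: 23.65
position: [0.4464, -0.3616, 0.1089]
ee_rot: [0.999, -0.035, 0.0, 0.0]
ft_force: [-2.3, 1.8, 5.5]
grip_width: 0.192
grasp_force: 100.6
clock: 24.02
position: [0.446, -0.3613, 0.1033]
ee_rot: [0.999, -0.035, -0.001, -0.0]
ft_force: [0.1, -0.1, -5.4]
grip_width: 0.19
grasp_force: 99.2
```

```bash
python3 jog.py '0 0 0 0 0 .002 0;0 0 0 0 0 .004 0;0 0 0 0 0 .004 0;0 0 0 0 0 .004 0'; python3 jog.py '0 0 0 0 0 .002 0;0 0 0 0 0 .003 0;0 0 0 0 0 .003 0;0 0 0 0 0 .003 0'
```

```text
clock: 24.52
position: [0.4466, -0.3616, 0.1004]
ee_rot: [0.999, -0.035, 0.0, 0.0]
ft_force: [-1.8, 2.3, 0.1]
grip_width: 0.188
grasp_force: 99.9
clock: 25.02
position: [0.4467, -0.3617, 0.098]
ee_rot: [0.999, -0.035, 0.0, 0.0]
ft_force: [-3.8, 4.7, 8.2]
grip_width: 0.189
grasp_force: 101.0
```

```bash
python3 jog.py '0 0 0 -.0004 -.0004 .001 0;0 0 0 -.0006 -.0006 .002 0;0 0 0 -.0006 -.0006 .003 0;0 0 0 -.0006 -.0006 .003 0;0 0 0 -.0006 -.0006 .003 0'
```

```text
clock: 25.65
position: [0.4469, -0.3618, 0.0972]
ee_rot: [0.999, -0.035, 0.001, 0.001]
ft_force: [-9.2, 6.2, 24.2]
grip_width: 0.189
grasp_force: 103.7
```

```bash
python3 jog.py '0 0 0 -.0005 -.0005 0 0;0 0 0 -.001 -.0008 0 0;0 0 0 -.001 -.0008 0 0;0 0 0 -.001 -.0008 0 0;0 0 0 -.001 -.0008 0 0;0 0 0 -.001 -.0008 0 0;0 0 0 -.001 -.0008 0 0;0 0 0 -.001 -.0008 0 0'
python3 - <<'E'
from h import *
o=manip.get_obs();print(o["clock"],o["position"],o["ft_force"],o["joint_velocities"].round(4),R.from_quat(o["ee_rot"]).as_matrix()[2].round(4))
t=cv2.imread("pics/top0.png").astype(int);n=manip.camera("top").astype(int);d=np.abs(n-t).max(2)
for k,(u,v,w,h) in dict(sanitiser=(190,148,40,42),stamp=(292,148,25,25),stapler=(244,200,45,28),yellow=(205,234,16,16)).items(): print(k,(d[v:v+h,u:u+w]>50).sum())
E
```

```text
clock: 26.65
position: [0.4466, -0.3616, 0.0972]
ee_rot: [0.999, -0.035, 0.002, 0.002]
ft_force: [-4.8, 3.0, 20.8]
grip_width: 0.188
grasp_force: 102.7
26.65 [ 0.44661496 -0.36155144  0.09724428] [-4.76231453  3.00966549 20.76111277] [-0.0002 -0.0011 -0.0005 -0.0001 -0.0002 -0.0001  0.0004] [ 0.0042  0.0033 -1.    ]
sanitiser 0
stamp 0
stapler 0
yellow 0
```

The arm is steady, pressing down with about 21 N with the mouth about 44.6 mm up, and the bystanders haven't moved. Handing in.

```bash
python3 -c "
from workcell import manip
print(manip.hand_in())"
```

```text
the job is handed in; nothing more can be done
None
```

I handed the job in at 26.7 s. Both purple-topped tubes are in the bores, the cap is over the catches and held pressed with about 21 N, its mouth about 44.6 mm up, and the yellow tube, sanitiser, stapler and stamp are unmoved in the final top view; the hand-in gave no verdict.

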